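Gauge the depth of a mixing jar

ROBOT

A 7-joint arm with a two-finger parallel gripper is mounted at the origin on the work surface. World frame = base frame: x ahead of the robot, y to its left, z up, the work surface at z = 0. Lengths are in m, angles in rad, forces in N, time in s.
With the tool pointing down it reaches from about 0.4 to 0.75 m from the base axis. Payload 19.5 kg.
Tool frame: the origin (TCP) lies between the finger pads; the fingertips stand arm.tip_reach ahead of it and the grasp point (between the pads) lies 2 mm behind it (arm.tip_reach is the distance from the TCP to the fingertips, in m); z points along the fingers, y is the line along which they close (so a half turn about z gives the same grasp; the last joint's range is limited). The gripper opens to 85 mm and grips with 20 to 120 N. Pads are 22 mm wide; open, the fingers measure 114 mm over their backs; the gripper's body (76 mm by 85 mm) begins 54 mm behind the grasp point. The pads swing forward as they close: fully open they stand 13 mm farther back than shut.
Start: joints at [1.143, 0.707, -0.028, 1.485, 0.022, 0.951, -0.075], TCP at [0.216, -0.533, 0.248] pointing down, gripper open.
Joint ranges: [-2.71, 2.71], [-0.32, 2.16], [-1.57, 1.52], [0, 2.45], [-1.46, 4.6], [0, 2.02], [-2.83, 2.83]. Speed limits (rad/s): [1.89, 1.89, 2.57, 2.57, 3.01, 3.01, 3.01].

INTERFACE

Orientations are given as a unit quaternion [x, y, z, w].
In Python, from cell import arm, planner, get_image, job gives the robot as it stands. Calls block until the motion is done:
- arm.move_to(position, orientation): joint-space move of the TCP to a pose.
- arm.line_to(position, rot=None, feed=0.15): straight line of the TCP; rot=None keeps the orientation; feed is the mean speed in m/s.
- arm.set_joints(angles): joint-space move.
- arm.grip(opening): finger opening in m; the grip force is fixed at half the most; returns when the fingers have stopped.
- arm.pause(seconds).
- planner.ik(position, orientation): joint angles nearest the present ones, or None.
- arm.get_obs(): the state.
- get_image(name): name is "scene" or "top" or "wrist"; returns a dict with "frame" (384x512x3 uint8, red, green, blue), "depth" (384x512 float32, m along the optical axis (not along the pixel's ray), 0 where there is no reading), "fx", "fy", "cx", "cy" (pixels), "k1" (the pictures are not rectified: a ray, as slopes to the right and down, at radius r is drawn at 1 + k1 r^2 times it, then the intrinsics apply), "T" (4x4, takes a point from camera to world coordinates). Camera axes: x right, y up, looking along -z (the intrinsics and any distortion apply to the point x, -y, -z); pixel columns grow to the right and rows downward; lengths in m; the calibration is good to about 2 mm. A picture is of the moment at which its call begins.
A pose or a line that the arm cannot do raises arm.Unreachable and nothing moves.
- job.close_job(): hands the job in; it is judged then, once.
The state is a dict: "clock": time; "qpos": joint angles; "qvel": joint speeds; "joint_torque": joint torques, N m; "position": TCP position; "orientation": TCP orientation; "wrist_force": force on the tool from outside, world axes, zero at the start; "moment": the same for the moment, N m; "finger_gap": finger opening in m; "gripper_force": force on a finger pad.
Only numpy, scipy, OpenCV 4.12 (cv2) and the standard library are available. Lean on these libraries where they do the work, as an engineer would, in place of code of your own. Each camera call takes 0.05 s, during which the arm holds its last target. There are 200 camera calls.

TASK

Find out how deep the red-lidded mixing jar is set: take the depth gauge (steel rod with orange handle) from the blue stand and lower it upright through the hole in the lid until its tip rests firmly on the jar's base, resting there for a moment, so that the lid pushes the black ring up the rod to mark the depth. Press gently, because the base inside slides down if pushed too hard. Then put the gauge back fully down in its own socket in the stand and let go, without touching the ring or disturbing the other things.

Things in the scene. Friction and masses are not known exactly. Their poses are not given: they have to be found in the camera images.
- gauge_grip (a point): Depth gauge (loose, 0.1 kg), upright in the blue stand at the start: steel rod 12 mm thick, 170 mm long in all, topped by an orange square handle 18 x 18 x 45 mm. Point: centre of the handle, 147.5 mm above the tip. x, y are square to the handle's flat sides, z points up the rod. The lowest 5 mm of the rod taper to an 8 mm flat end.
- gauge_tip (a point): The lower end of the gauge's rod, on its axis; axes as for the handle.
- ring (a joint): Black ring (30 mm across, 9 mm tall) that slides on the gauge's rod: m that it has been pushed up towards the handle; its underside is 40 mm + this value from the rod's tip. It starts at 0 to 6 mm, can go to 70 mm, moves only when pushed with 4 N or more and stays where it is left.
- ring_under (a point): Centre of the ring's underside, on the rod's axis.
- jar_mouth (a point): White jar, 72 mm across, fixed upright on the table, with a flat red lid 76 mm across and 16 mm thick, its top 120 mm above the table. Point: centre of the round 15.6 mm hole (pale edge) in the lid, level with the lid's top; z up.
- jar: The same jar (origin under its foot, z up). Inside it is a white base that cannot be seen, 50 to 85 mm below the lid's top. Friction alone holds it: it gives way at about 13 N of downward push. A push of 2 to 8 N on it, besides the 4 N that the ring takes, is right.
- stand_socket (a point): Fixed blue stand, 70 x 110 mm and 45 mm tall, with two round sockets 14 mm wide and 32 mm deep, 54 mm apart; the point is the centre of the mouth of the gauge's own socket, on the stand's top; the other socket lies 54 mm away along this frame's -y and holds a glass rod. z up.
- stirrer_mid (a point): Bystander: greenish glass stirring rod, 12 mm thick, 105 mm long, standing in the stand's other socket (54 mm from the gauge's socket); point half-way up it.
- bottle0_mid (a point): Bystander: amber bottle with red cap, 54 mm across, 115 mm tall; point 55 mm above its underside.
- bottle1_mid (a point): Bystander: a second amber bottle of the same size, no label; point 55 mm up.
- bottle2_mid (a point): Bystander: a third amber bottle of the same size; point 55 mm up.
- tub_mid (a point): Bystander: small white ointment tub, 46 mm across, 48 mm tall, standing between the stand and the mixing jar; point half-way up.
- tube_mid (a point): Bystander: flat orange ointment tube with black cap, 34 x 105 x 20 mm, lying on the table; point in the middle of its orange body, 9 mm up.
There are look-alikes about, which are no part of the job. Of the things like the part that bears gauge_grip, leave any that is purple or yellow; of the rest the larger one is meant.

How it is judged:
By the outcome, as a careful person would: the job done as asked, in the order asked, and still so for the second after the job is handed in, with the robot touching nothing.
It also fails if it takes over 67 s, if anything falls off the work surface, if the arm or the gripper's body presses on something with over 40 N, if the wrist force passes 120 N, or if a joint passes its speed limit or range.

## Working session

There is one attempt and no reset: what is moved stays moved. The work goes in short steps, each a Python script; the robot and the scene stay as the last script left them, time stands still between calls to the robot, and variables do not carry over. Pictures are saved under pics/ and viewed, at most 10 in all, crops included, and the job is handed in when it is done.

```bash
mkdir -p pics; ls; cat > h.py <<'E'
import numpy as np, cv2
from cell import arm, planner, get_image, job
def cloud(d):
    h,w=d["depth"].shape
    u,v=np.meshgrid(np.arange(w),np.arange(h))
    K=np.array([[d["fx"],0,d["cx"]],[0,d["fy"],d["cy"]],[0,0,1.]])
    xd=(u-d["cx"])/d["fx"]; yd=(v-d["cy"])/d["fy"]
    x,y=xd.copy(),yd.copy()
    for _ in range(8):
        s=1+d["k1"]*(x*x+y*y); x=xd/s; y=yd/s
    z=d["depth"]
    P=np.stack([x*z,-y*z,-z,np.ones_like(z)],-1)@np.array(d["T"]).T
    P=P[...,:3]; P[z==0]=np.nan
    return P
def shot(name,fn=None):
    d=get_image(name)
    if fn: cv2.imwrite("pics/"+fn,d["frame"][...,::-1])
    return d,cloud(d)
E
python3 - <<'E'
from h import *
import pickle
ims=[]
for n in("scene","top"):
    d,P=shot(n); pickle.dump((d,P),open(n+".pkl","wb")); ims.append(d["frame"])
    cv2.imwrite(f"pics/{n}0.png",cv2.resize(d["frame"][...,::-1],(800,600)))
    print(n,np.round(d["T"],3).tolist(),d["fx"],d["k1"])
print(arm.get_obs(),arm.tip_reach)
E
```

```text
pics
scene [[0.135, -0.616, 0.776, 1.483], [0.991, 0.088, -0.103, -0.007], [-0.005, 0.783, 0.622, 0.85], [0.0, 0.0, 0.0, 1.0]] 454.8777011200727 0.03338849236663333
top [[-0.009, 0.975, -0.224, 0.372], [-1.0, -0.009, -0.002, 0.095], [-0.004, 0.224, 0.975, 0.984], [0.0, 0.0, 0.0, 1.0]] 362.5142390359513 -0.001451156952299966
{'clock': 0.1, 'qpos': array([ 1.14331915,  0.707053  , -0.02761479,  1.48493736,  0.02198043,
        0.95093397, -0.0754849 ]), 'qvel': array([ 0.00068551, -0.00097851, -0.00069158, -0.0010741 ,  0.00047274,
        0.00010801, -0.00097318]), 'joint_torque': array([ 2.08234502e-03, -8.84297991e+01,  1.23655625e+00, -2.36453891e+01,
        1.70559139e-02,  5.05658652e-03,  2.93301741e-05]), 'position': array([ 0.21627925, -0.53253042,  0.2478707 ]), 'orientation': array([ 9.81454373e-01,  1.91695197e-01, -1.07589567e-04, -5.03633433e-04]), 'wrist_force': array([ 0.1276731 , -0.61864095,  0.89370623]), 'moment': array([ 0.03166771,  0.00965969, -0.0106756 ]), 'gripper_force': 0.0, 'finger_gap': 0.08515875875061171} 0.017
```

View pics/scene0.png

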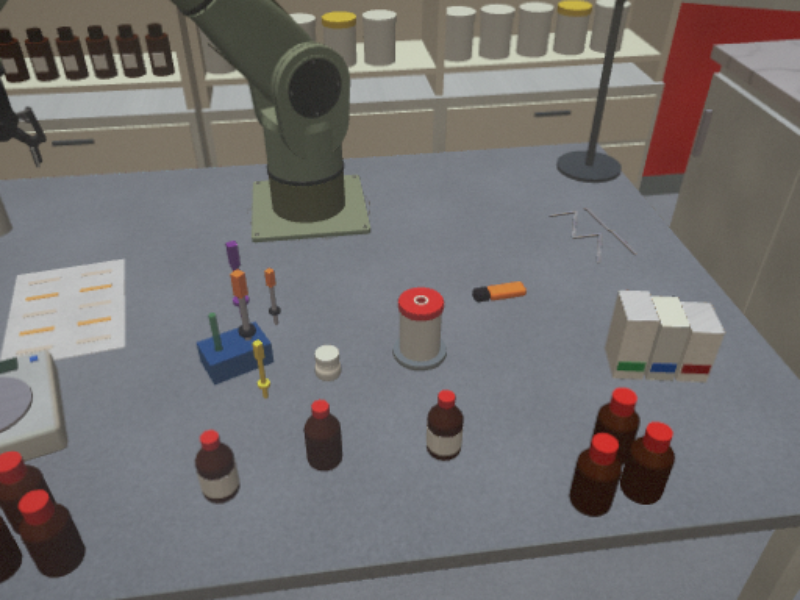

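View pics/top0.png

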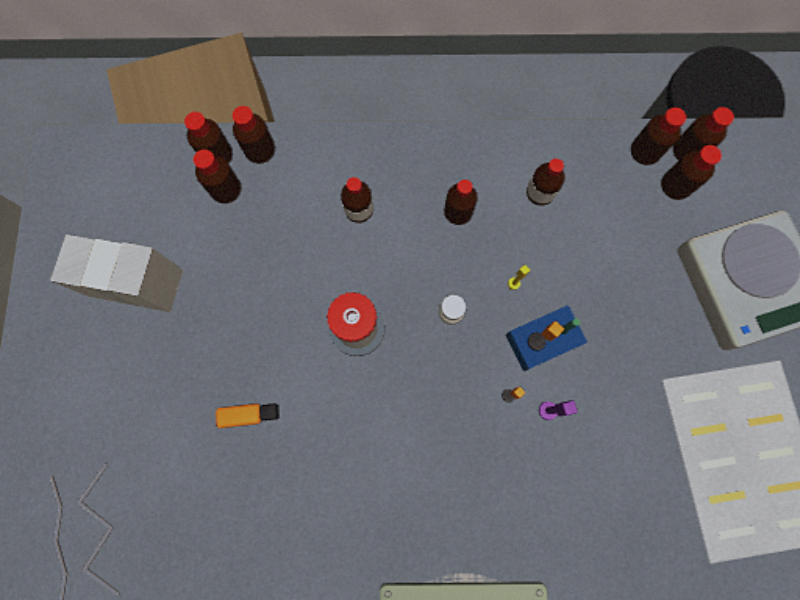

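The scene view shows the gauge handle at (239,285), its stand at (235,350) and the jar lid hole at (421,300). The top view has them at (554,331), (547,338) and (351,317). A smaller orange look-alike stands at top (515,394), a purple one at (560,409), and a yellow one at (520,277). The tub is at (453,308).

```bash
python3 - <<'E'
from h import *
import pickle
for n in("top","scene"):
    d,P=pickle.load(open(n+".pkl","rb"))
    hsv=cv2.cvtColor(d["frame"],cv2.COLOR_RGB2HSV); H,S,V=cv2.split(hsv)
    R=(P[...,0]>.2)&(P[...,0]<.75)&(abs(P[...,1])<.45)
    Z=P[...,2]
    def rep(nm,m):
        k,l,st,c=cv2.connectedComponentsWithStats((m&R).astype(np.uint8))
        for i in range(1,k):
            if st[i,4]>8:
                q=P[l==i]; print(n,nm,st[i],"med",np.round(np.median(q,0),4),"min",np.round(np.nanmin(q,0),3),"max",np.round(np.nanmax(q,0),3))
    rep("orange",(H>5)&(H<22)&(S>150)&(V>90)&(Z>.06))
    rep("blue",(H>100)&(H<125)&(S>150)&(Z>.035)&(Z<.055))
    rep("red",((H<5)|(H>174))&(S>150)&(Z>.105))
    rep("green",(H>40)&(H<95)&(S>60)&(Z>.04))
    rep("purple",(H>130)&(H<160)&(S>100)); rep("yellow",(H>24)&(H<34)&(S>150))
    rep("tub",(S<40)&(V>150)&(Z>.035)&(Z<.06))
    # stand rect
    m=(H>100)&(H<125)&(S>150)&(Z>.038)&(Z<.052)&R
    if m.sum()>20: print("standrect",cv2.minAreaRect((P[m][:,:2]*1000).astype(np.float32)))
    m=((H<5)|(H>174))&(S>150)&(abs(Z-.12)<.006)&R&(P[...,0]<.55)
    if m.sum(): print("lid",cv2.minEnclosingCircle((P[m][:,:2]*1000).astype(np.float32)),np.median(Z[m]))
    m=(H>5)&(H<22)&(S>150)&(V>90)&R&(Z>.15)
    if m.sum()>4: print("handle hi",cv2.minAreaRect((P[m][:,:2]*1000).astype(np.float32)),m.sum(),np.round(np.percentile(P[m],[5,50,95],axis=0),4))
E
```

```text
top orange [347 206  14  10  66] med [ 0.5083 -0.126   0.1827] min [ 0.497 -0.137  0.145] max [ 0.518 -0.116  0.186]
top orange [328 248   8   7  21] med [ 0.4222 -0.08    0.1241] min [ 0.415 -0.088  0.113] max [ 0.429 -0.074  0.127]
top blue [326 196  49  40 813] med [ 0.5142 -0.1494  0.0454] min [ 0.467 -0.212  0.035] max [ 0.571 -0.089  0.051]
top red [294 122   6   4  14] med [ 0.748  -0.0115  0.1116] min [ 0.746 -0.018  0.106] max [ 0.749 -0.005  0.119]
top red [209 187  32  32 662] med [0.5397 0.1706 0.1201] min [0.503 0.134 0.106] max [0.581 0.21  0.124]
top green [360 204  11  10  49] med [ 0.5279 -0.1732  0.1056] min [ 0.524 -0.181  0.047] max [ 0.534 -0.171  0.121]
top purple [345 257  25  12 204] med [ 0.3969 -0.138   0.11  ] min [ 0.384 -0.156  0.044] max [ 0.411 -0.128  0.174]
top yellow [333 170   6   5  22] med [ 0.6145 -0.1015  0.1211] min [ 0.61  -0.108  0.118] max [ 0.621 -0.095  0.123]
top yellow [325 178   8   7  34] med [ 0.6111 -0.0993  0.0351] min [ 0.606 -0.111  0.031] max [ 0.623 -0.091  0.059]
top tub [442 149  25  58 567] med [ 0.64   -0.436   0.0548] min [
[... 1403 characters left out ...]
199 -0.1012  0.1195] min [ 0.615 -0.106  0.117] max [ 0.625 -0.096  0.122]
scene yellow [165 244   7   4  20] med [ 0.6215 -0.1014  0.0331] min [ 0.615 -0.109  0.03 ] max [ 0.627 -0.094  0.035]
scene tub [201 221  16  10 122] med [0.5752 0.0064 0.0465] min [ 0.553 -0.014  0.042] max [0.595 0.026 0.051]
scene tub [ 14 231  23  50 551] med [ 0.6542 -0.4355  0.0521] min [ 0.536 -0.45   0.046] max [ 0.704 -0.405  0.058]
lid ((544.6327514648438, 171.882080078125), 37.50792694091797) 0.11868740317081972
handle hi ((513.2574462890625, -126.09891510009766), (15.552055358886719, 18.34288787841797), 40.25657272338867) 46 [[ 0.5066 -0.135   0.1585]
 [ 0.5165 -0.1293  0.1795]
 [ 0.5223 -0.1206  0.1827]]
```

```bash
cat >> h.py <<'E'
def down(deg):  # tool down, tool x at yaw deg
    a=np.radians(deg)/2; return [np.cos(a),np.sin(a),0,0]
E
python3 - <<'E'
from h import *
arm.move_to([.508,-.1265,.31],down(23.2))
d,P=shot("wrist","w1.png")
import pickle; pickle.dump((d,P),open("w1.pkl","wb"))
o=arm.get_obs();print(o["clock"],o["position"],o["qpos"],np.round(d["T"],3).tolist(),o["wrist_force"])
H,S,V=cv2.split(cv2.cvtColor(d["frame"],cv2.COLOR_RGB2HSV))
m=(H>5)&(H<22)&(S>150)&(P[...,2]>.176)&(P[...,2]<.19)
q=P[m];print(m.sum(),np.median(q,0),cv2.minAreaRect((q[:,:2]*1000).astype(np.float32)))
E
```

```text
1.9833 [ 0.50778158 -0.12748371  0.30989575] [ 0.17799713  0.55882969  0.01212378  1.56712516 -0.00716507  1.01582196
 -0.97529476] [[0.393, 0.887, 0.241, 0.569], [-0.92, 0.379, 0.104, -0.101], [0.001, -0.262, 0.965, 0.435], [0.0, 0.0, 0.0, 1.0]] [0.69255983 0.42403119 0.02232025]
338 [ 0.5103527  -0.12520564  0.18284032] ((510.4991455078125, -126.7955322265625), (17.390033721923828, 17.739023208618164), 45.39344787597656)
```

View pics/w1.png

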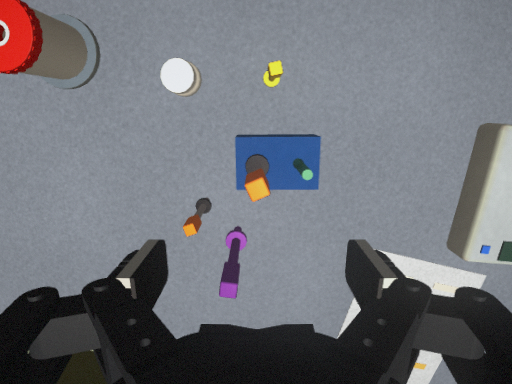

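The wrist view shows the handle top at (258,189), turned about 20° against the stand (faces at yaw ≈45°). Nothing is in the way of the fingers, so I'll grasp.

```bash
python3 - <<'E'
from h import *
q=down(45.4)
arm.move_to([.5105,-.1265,.25],q)
arm.line_to([.5105,-.1265,.1585],feed=.12)
b=arm.get_obs(); arm.grip(0.012); o=arm.get_obs()
print(o["clock"],b["position"],o["position"],o["orientation"],o["finger_gap"],o["gripper_force"],b["wrist_force"],o["wrist_force"],o["moment"],o["qpos"])
np.save("grasp.npy",np.r_[o["position"],o["orientation"]])
p=o["position"]
arm.line_to([.5105,-.1265,.32],feed=.12); arm.pause(.2)
o=arm.get_obs(); print(o["clock"],o["position"],o["wrist_force"],o["moment"],o["finger_gap"])
import pickle
D={}
for n in("scene","top","wrist"):
    D[n]=shot(n)
pickle.dump(D,open("lift.pkl","wb"))
s=D["scene"][0]["frame"][90:290,80:300,::-1]; w=D["wrist"][0]["frame"][:,:,::-1]
cv2.imwrite("pics/lift.png",np.hstack([cv2.resize(s,(390,354)),cv2.resize(w[60:,100:400],(390,354))]))
E
```

```text
3.9167 [ 0.51087936 -0.12658599  0.15935119] [ 0.51057522 -0.12649158  0.15863576] [9.22537638e-01 3.85907105e-01 1.01101731e-04 5.78134199e-05] 0.017777075664853533 58.838680386543274 [ 1.12758612 -0.43575181 -0.33778766] [-0.14101085 -0.88194975  4.26723539] [-0.00533448  0.12968506 -0.03952952] [ 0.22678217  0.76286956 -0.08249973  1.77224163  0.09950615  0.61027695
 -0.69295179]
5.6167 [ 0.51043795 -0.12649702  0.31974024] [ 0.8568169  -0.5249452  -0.65019049] [0.04917898 0.04419867 0.01490285] 0.01745008396239094
```

View pics/lift.png

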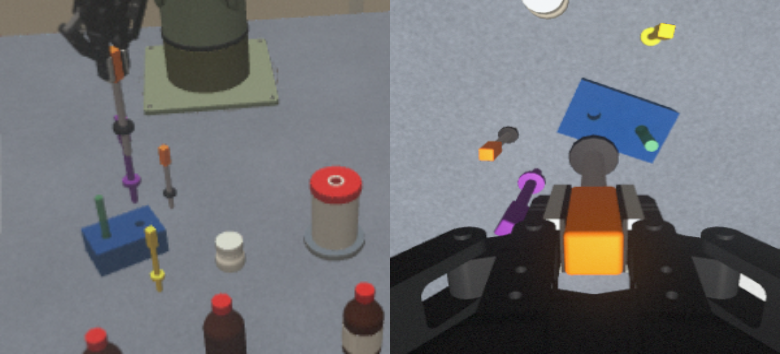

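The gauge is held squarely by the handle. The socket hole and the jar lid's hole are both visible. Next I'll measure the hole up close and the rod's offset from the TCP.

```bash
python3 - <<'E'
from h import *
import pickle
arm.move_to([.50,.13,.34],down(45.4)); arm.pause(.2)
o=arm.get_obs(); t=o["position"]; print(o["clock"],t,o["wrist_force"])
D={n:shot(n) for n in("scene","top","wrist")}; pickle.dump((D,t),open("pre.pkl","wb"))
for n,(d,P) in D.items():
    H,S,V=cv2.split(cv2.cvtColor(d["frame"],cv2.COLOR_RGB2HSV)); Z=P[...,2]
    near=np.linalg.norm(P[...,:2]-[.542,.1717],axis=2)
    m=((H<5)|(H>174))&(S>130)&(abs(Z-.12)<.006)&(near<.05)
    if m.sum()>50: print(n,"lid",m.sum(),cv2.minEnclosingCircle((P[m][:,:2]*1000).astype(np.float32)),np.median(Z[m]))
    k=(near<.02)&(S<110)&(V>90)&(Z>.11)   # pale edge
    if k.sum(): print(n,"pale",k.sum(),cv2.minEnclosingCircle((P[k][:,:2]*1000).astype(np.float32)),P[k].mean(0))
    nr=np.linalg.norm(P[...,:2]-t[:2],axis=2)
    for lo,hi in((.195,.21),(.21,.225),(.235,.246),(.25,.275),(.275,.3)):
        r=(nr<.025)&(Z>lo)&(Z<hi)
        if r.sum(): print(n,lo,r.sum(),np.round(P[r].mean(0)-[t[0],t[1],0],4))
w=D["wrist"][0]["frame"][...,::-1];s=D["scene"][0]["frame"][80:260,140:340,::-1]
cv2.imwrite("pics/pre.png",np.hstack([cv2.resize(s,(400,360)),cv2.resize(w[:288,100:420],(400,360))]))
E
```

```text
6.975 [0.50029604 0.1288306  0.33991767] [-0.22506996 -0.0867311  -0.78681234]
scene lid 367 ((545.8143310546875, 172.03712463378906), 39.51065444946289) 0.11864487407988067
scene pale 74 ((540.5787353515625, 169.9209442138672), 17.959970474243164) [0.53856106 0.16631997 0.35545524]
scene 0.195 21 [ 0.0046 -0.0016  0.2034]
scene 0.21 23 [ 0.0043 -0.0011  0.2173]
scene 0.235 60 [ 0.0072 -0.0009  0.2429]
scene 0.25 44 [ 0.0047 -0.0014  0.2631]
scene 0.275 43 [ 0.0043 -0.001   0.2876]
top pale 57 ((530.21875, 171.07980346679688), 15.516073226928711) [0.52697181 0.16866401 0.66670034]
wrist lid 3212 ((543.290771484375, 172.15028381347656), 38.576026916503906) 0.119917178588694
wrist pale 286 ((543.4962158203125, 171.99891662597656), 13.052156448364258) [0.54363974 0.17210422 0.11988105]
wrist 0.235 118 [0.0058 0.006  0.2439]
wrist 0.25 166 [0.0026 0.0034 0.2632]
wrist 0.275 236 [0.0028 0.0034 0.2885]
```

View pics/pre.png

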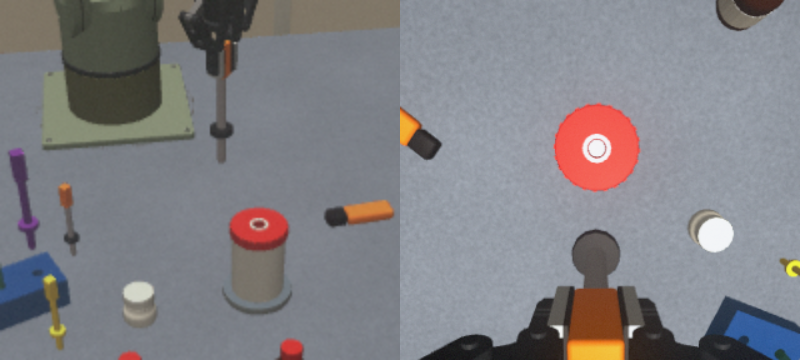

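The view shows the lid hole at about (597,148) in the right panel, and the rod is vertical under the gripper. Wrist measurement puts the hole at (0.5434, 0.1721, 0.120), matching the stated lid height. Next is a guarded descent.

```bash
cat >> h.py <<'E'
def fz0(n=5):
    r=[]
    for _ in range(n): arm.pause(.02); r.append(arm.get_obs()["wrist_force"])
    return np.mean(r,0)
def goto_xy(tgt,z,k=2):
    """line to xy,z with residual tracking error corrected"""
    c=np.array([tgt[0],tgt[1],z])
    for _ in range(k):
        arm.line_to(c,feed=.08); arm.pause(.1)
        c=c+np.array([tgt[0],tgt[1],z])-arm.get_obs()["position"]
    arm.line_to(c,feed=.05); return c
E
python3 - <<'E'
from h import *
q=down(45.4); X=[.5439,.1722]
arm.move_to([*X,.285],q)
c=goto_xy(X,.272,1); b=fz0()
o=arm.get_obs();print(o["clock"],o["position"],c,b)
z=c[2]
while z>.2335:
    z-=.003; arm.line_to([c[0],c[1],z],feed=.05)
    o=arm.get_obs(); f=o["wrist_force"]-b
    print(round(o["clock"],2),np.round(o["position"],4),np.round(f,1))
    if f[2]>3 or np.hypot(f[0],f[1])>4: print("stop");break
np.save("c.npy",[c[0],c[1],z,*b])
E
```

```text
8.2917 [0.54379181 0.17244546 0.2713336 ] [0.54377791 0.17242369 0.27120661] [-0.37704725 -0.06311772 -1.52765801]
8.54 [0.5437 0.1724 0.268 ] [ 0.8 -0.1  0.5]
8.79 [0.5437 0.1724 0.265 ] [1.  0.  1.8]
9.04 [0.5437 0.1724 0.262 ] [0.5 0.1 0.7]
9.29 [0.5437 0.1724 0.259 ] [ 1.4 -0.7  0.8]
9.54 [0.5437 0.1724 0.256 ] [0.4 0.3 0.6]
9.79 [0.5437 0.1724 0.253 ] [0.4 0.8 1. ]
10.04 [0.5437 0.1724 0.25  ] [ 0.4 -0.5  0. ]
10.29 [0.5437 0.1724 0.247 ] [ 0.2 -0.3  1.3]
10.54 [0.5437 0.1724 0.244 ] [ 0.3 -0.6  1. ]
10.79 [0.5437 0.1724 0.241 ] [0.6 0.5 0.8]
11.04 [0.5437 0.1724 0.238 ] [0.7 0.7 0.2]
11.29 [0.5437 0.1724 0.235 ] [ 0.7  1.2 -0.2]
11.54 [0.5437 0.1724 0.232 ] [ 0.  -0.6  0.5]
```

```bash
python3 - <<'E'
from h import *
c=np.load("c.npy"); z=c[2]
b=fz0(10); print("base",b)
log=[]
def step(dz,n=3):
    global z
    z-=dz; arm.line_to([c[0],c[1],z],feed=.03)
    return fz0(n)-b
while z>.2175: print(round(z,4),np.round(step(.002),1))
small=False
while z>.172:
    f=step(.0001 if small else .0003); 
    o=arm.get_obs(); log.append((z,o["position"][2],*f))
    if f[2]>5.3 and not small: small=True
    if small: print(round(o["clock"],2),round(z,5),np.round(o["position"],5),np.round(f,1))
    if small and f[2]<4.7: small=False
    if f[2]>7.6:
        f=fz0(6)-b; print("check",f)
        if f[2]>7.6: break
    if o["clock"]>40: print("time");break
L=np.array(log); print(np.round(L[::8],4))
arm.pause(.6); print(arm.get_obs()["clock"],arm.get_obs()["position"],fz0(10)-b)
np.save("z.npy",[z,*b])
E
```

```text
base [ 0.03226565 -0.14070666 -0.94510929]
0.2322 [-0.3  0.2  0.2]
0.2302 [-0.3  0.5 -0.2]
0.2282 [-0.4 -0.2  0.1]
0.2262 [-0.2 -0.3 -0.2]
0.2242 [-0.1  0.   0.1]
0.2222 [-0.4  0.   0.1]
0.2202 [ 0.1  0.5 -0.1]
0.2182 [-0.   0.3 -0.2]
37.81 0.19251 [0.54379 0.17244 0.19255] [ 0.5 -0.3  5.9]
38.11 0.19241 [0.54381 0.17245 0.19258] [-0.5 -0.5  7.8]
check [-0.26596376 -0.1604938   7.97466286]
[[ 0.2159  0.2159 -0.508   0.4701  0.8051]
 [ 0.2135  0.2135 -0.1315  0.1736  3.1832]
 [ 0.2111  0.2111  0.2112  0.3762  3.0754]
 [ 0.2087  0.2087 -0.1884  0.9223  3.0607]
 [ 0.2063  0.2063  0.6297  0.5501  3.4973]
 [ 0.2039  0.2039  0.5627  0.2569  2.5399]
 [ 0.2015  0.2015  0.7913  0.052   3.3725]
 [ 0.1991  0.1991  0.2683  0.1554  2.9539]
 [ 0.1967  0.1967  0.0619  0.1681  2.8743]
 [ 0.1943  0.1943  0.3776  0.2002  2.759 ]]
38.8083 [0.54380009 0.1724329  0.19255628] [-0.7388094  -0.19164297  8.00895226]
```

Contact found: the push rose from about 3 N (ring) to 8 N and held there, so the base didn't slide. The depth is ≈73 mm. Now I'll withdraw and return the gauge.

```bash
python3 - <<'E'
from h import *
q=down(45.4); c=np.load("c.npy"); X=[.5105,-.1265]
arm.line_to([c[0],c[1],.30],feed=.1)
o=arm.get_obs();print(o["clock"],o["wrist_force"])
arm.move_to([*X,.25],q)
z=.196; cc=goto_xy(X,z,1); b=fz0(6); z=cc[2]
o=arm.get_obs();print(o["clock"],o["position"],cc,b)
while z>.1615:
    z-=.003; arm.line_to([cc[0],cc[1],z],feed=.06)
    f=fz0(2)-b; o=arm.get_obs(); print(round(o["clock"],2),np.round(o["position"],4),np.round(f,1))
    if f[2]>4 or np.hypot(f[0],f[1])>6: print("stop");break
np.save("c2.npy",[*cc[:2],z,*b])
E
```

```text
40.2 [-0.1798415   0.10901206 -0.80284617]
42.6417 [ 0.51032558 -0.12650245  0.19558668] [ 0.51029568 -0.12648488  0.19551714] [-0.2764245   0.2273486  -0.68857121]
42.92 [ 0.5102 -0.1265  0.1924] [ 1.4  0.2 -0.4]
43.21 [ 0.5102 -0.1265  0.1894] [ 0.5 -1.1  0.3]
43.49 [ 0.5102 -0.1265  0.1864] [ 0.1 -0.7  0.1]
43.77 [ 0.5103 -0.1265  0.1834] [ 0.3 -0.1  0.5]
44.06 [ 0.5103 -0.1265  0.1804] [ 0.5 -0.5 -0.8]
44.34 [ 0.5103 -0.1265  0.1774] [-0.2  0.   0.2]
44.62 [ 0.5103 -0.1265  0.1744] [0.6 0.1 1. ]
44.91 [ 0.5103 -0.1265  0.1714] [-0.4 -0.8 -0.4]
45.19 [ 0.5102 -0.1265  0.1684] [ 0.7 -0.5 -0.6]
45.48 [ 0.5103 -0.1265  0.1654] [-0.2  0.6 -0.2]
45.76 [ 0.5103 -0.1265  0.1624] [ 0.2 -0.5 -0.2]
46.04 [ 0.5103 -0.1264  0.1594] [ 0.3 -0.9 -0.3]
```

```bash
python3 - <<'E'
from h import *
c=np.load("c2.npy"); z=c[2]; b=c[3:]
for _ in range(8):
    z-=.0004; arm.line_to([c[0],c[1],z],feed=.03); f=fz0(3)-b; print(round(z,4),np.round(f,1))
    if f[2]>3: break
arm.grip(.06); arm.pause(.2)
arm.line_to([c[0],c[1],.26],feed=.12); arm.pause(.3)
arm.line_to([c[0]-.05,c[1]-.05,.33],feed=.2)
o=arm.get_obs(); print(o["clock"],o["finger_gap"],o["wrist_force"])
d,P=shot("scene"); s=d["frame"][80:320,90:310,::-1]
t,Q=shot("top"); w,W=shot("wrist")
cv2.imwrite("pics/end.png",np.hstack([cv2.resize(s,(400,436)),cv2.resize(w["frame"][...,::-1],(400,436))]))
for n,(d,P) in {"scene":(d,P),"top":(t,Q),"wrist":(w,W)}.items():
    H,S,V=cv2.split(cv2.cvtColor(d["frame"],cv2.COLOR_RGB2HSV))
    m=(H>5)&(H<22)&(S>150)&(np.linalg.norm(P[...,:2]-[.51,-.1265],axis=2)<.03)&(P[...,2]>.15)
    if m.sum()>5:print(n,m.sum(),np.percentile(P[m][:,2],[50,90,97]),P[m].mean(0))
    r=(S<70)&(V<110)&(np.linalg.norm(P[...,:2]-[.51,-.1265],axis=2)<.02)&(P[...,2]>.055)&(P[...,2]<.125)&(np.linalg.norm(P[...,:2]-[.51,-.1265],axis=2)>.009)
    if r.sum()>3:print(n,"ring z",np.percentile(P[r][:,2],[3,50,97]))
E
```

```text
0.1591 [-0.4 -0.3  0.2]
0.1587 [ 0.6 -0.1 -0.1]
0.1583 [-0.3 -0.2  7.2]
49.575 0.05998284959735613 [-0.73610287  0.52383049  0.73780729]
scene 54 [0.17897841 0.18182634 0.18286801] [ 0.51627097 -0.12838136  0.17421839]
scene ring z [0.08469657 0.09297397 0.11376909]
top 99 [0.18197295 0.18447681 0.61082312] [ 0.50641084 -0.12500845  0.20260942]
top ring z [0.0901242  0.09511099 0.09822939]
wrist 331 [0.18274746 0.18362668 0.18404763] [ 0.51063531 -0.12581597  0.18270034]
wrist ring z [0.09384966 0.09513257 0.09668789]
```

View pics/end.png

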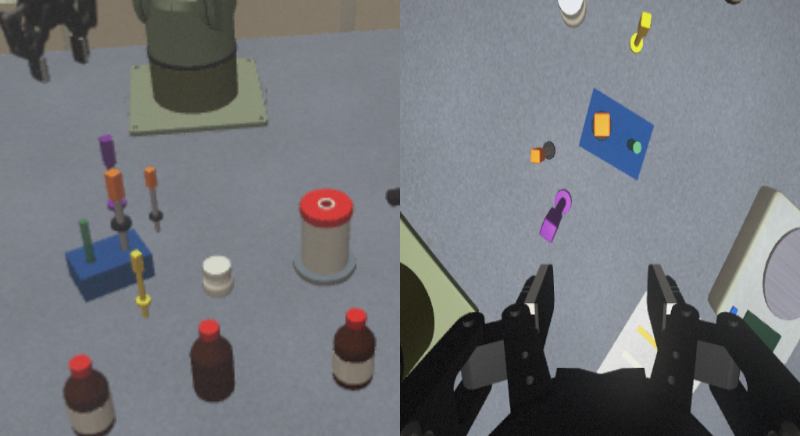

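The gauge is fully seated (handle top at 0.183 m, as at the start). The ring's top is at 0.095 m, so its underside is 73 mm from the tip, matching the depth from contact. Nothing else has moved.

```bash
python3 -c "
from cell import job; print(job.close_job())"
```

```text
the job is handed in; nothing more can be done
None
```

The job is done and handed in: the jar's base is about 73 mm below the lid's top, the ring marks that depth on the rod, and the gauge is released fully down in its own socket, at about 50 s on the robot's clock.

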